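# Square a gold module into the stage corner and close the clamp block

## Robot

A 6-joint arm with a two-finger parallel gripper is mounted at the origin on the work surface. World frame = base frame: x ahead of the robot, y to its left, z up, the work surface at z = 0. Lengths are in mm, angles in degrees, forces in N, time in s.
With the tool pointing down it reaches from about 325 to 925 mm from the base axis. Payload 3.1 kg.
Tool frame: the origin (TCP) lies at the very end of the fingers, on their centre line; the grasp point (between the pads) lies grasp_offset behind it (grasp_offset is the distance from the TCP to the grasp point, in mm); z points along the fingers, y is the line along which they close (so a half turn about z gives the same grasp; the last joint's range is limited). The gripper opens to 85 mm and grips with 20 to 120 N. Pads are 22 mm wide; open, the fingers measure 114 mm over their backs; the gripper's body (76 mm by 85 mm) begins 54 mm behind the grasp point. The pads swing forward as they close: fully open they stand 13 mm farther back than shut.
Start: joints at [-72.09, 12.427, 92.441, -0, 75.132, -6.429], TCP at [257.608, -569.454, 231.3] pointing down, gripper open.
Joint ranges: [-157.48, 157.48], [-44.54, 120.13], [17.64, 146.25], [-64.5, 244.5], [7.68, 150.69], [-147.95, 147.95]. Speed limits (degrees/s): [159.86, 159.86, 180, 180, 180, 180].

## Interface

Orientations are given as [roll, pitch, yaw] about the fixed x, y, z axes, in that order (R = Rz(yaw) Ry(pitch) Rx(roll)).
In Python, from station import * gives the robot as it stands. Calls block until the motion is done:
- goto(position, orientation): joint-space move of the TCP to a pose.
- move_l(position, attitude=None, speed=150): straight line of the TCP; attitude=None keeps the orientation; speed is the mean speed in mm/s.
- move_j(angles): joint-space move.
- grip(opening, squeeze=None): finger opening in mm; squeeze is the grip in N (None keeps the last); returns when the fingers have stopped.
- wait(seconds).
- solve_ik(position, orientation): joint angles nearest the present ones, or None.
- get_obs(): the state.
- get_image(name): name is "scene" or "side" or "wrist"; returns the picture (480x640x3 uint8, red, green, blue); there is no depth.
- get_calibration(name): a dict with "fx", "fy", "cx", "cy" (pixels), "R" (3x3) and "t" (3): a world point X has camera coordinates R X + t; the wrist camera has in their place "mount" (4x4, takes a point from camera to tool coordinates, whose origin is the TCP and whose axes are the flange's). Camera axes: x right, y down, z forward; pixel columns grow to the right and rows downward; lengths in mm; the calibration is good to about 2 mm. A picture is of the moment at which its call begins: read the wrist's pose just before it. get_calibration takes no time and is no camera call.
A pose or a line that the arm cannot do raises Unreachable and nothing moves.
- sign_off(): hands the job in, once; it reports no verdict.
Trained networks look in the newest picture that a camera, given by its name, has taken for a name from the list of things; names that differ only in an ending like _2 or _b are one class to them, and where a whole thing is asked for, a point or a joint stands for the part that bears it (a point fixed in the world has none). Each returns a list of dicts, best first, with "score" (0 to 1); they miss things now and then, are a little off and sometimes report something else, mostly with a low value. They report only what shows in the picture. A call takes as long as a camera call. They do not tell look-alikes from the thing itself.
- spot_in(name, camera): "extent" ([centre column, centre row, width, height] in pixels, round what is visible of it).
- regions_of(name, camera): "region" (480x640 bool, what is visible of it) and "extent" ([centre column, centre row, width, height] in pixels, round what is visible of it).
The state is a dict: "t": time; "joint_pos": joint angles; "qvel": joint speeds; "effort": joint torques, N m; "tcp_pos": TCP position; "ee_rot": TCP orientation; "wrist_force": force on the tool from outside, world axes, zero at the start; "moment": the same for the moment, N m; "grip_width": finger opening in mm.
Only numpy, scipy, OpenCV 4.12 (cv2) and the standard library are available. Lean on these libraries where they do the work, as an engineer would, in place of code of your own. Each camera call takes 0.05 s, during which the arm holds its last target. There are 200 camera calls.

## Task

With the fingertips, push the gold module along the grey stage plate, without picking it up or tipping it, until it sits square in the corner, flush against both the dark steel back rail and the dark steel end stop. Only when it is seated there, push the blue clamp block along its track until it rests against the module's side, and finish with the hand clear. Leave everything else on the bench and plate where it is.

Things in the scene. Friction and masses are not known exactly. Their poses are not given: they have to be found in the camera images.
- stage: Fixed grey plate 240 (x) x 360 (y) x 12 thick, turned up to 0.3 rad. Origin: centre of its underside; x away from the robot, y to its left. On it stand two dark steel bars, 12 thick, 14 tall: the back rail along y (near face at x = 95 mm, y from -142 to 162) and the end stop along x (inner face at y = 150 mm, x from 3 to 107). The dark strip at x = 65 is the clamp track, flush.
- gold_module: Loose gold-coloured metal block with chips on top, 60 (its x) x 80 (its y) x 20 tall, chips to 22, about 0.3 kg, flat on the front part of the plate, turned up to 0.5 rad from the stage. Origin: centre of its underside. Its axes match the stage's when square; seated in the corner its origin is at stage (65, 110, 12) mm.
- clamp (a joint): Travel (m) of the blue clamp block on its track: 0 at the right-hand end, growing along stage +y towards the end stop, at most 0.23; starts at 0 to 0.03. Sliding friction about 2.5 N, no spring: it stays where left. Block 36 (stage x) x 30 (stage y) x 28 tall, centre at stage x = 65, y = -155 mm + travel. It meets a seated gold module at 0.21.
- stage_corner (a point): Inside corner where the back rail and the end stop meet, on the level of the plate's top: stage (95, 150, 12) mm.
- clamp_face (a point): Middle of the foot of the clamp block's face that looks along stage +y to the end stop, on the level of the plate's top.
- clamp_back (a point): Middle of the foot of the clamp block's other face (stage -y side), where a fingertip pushes it; on the level of the plate's top.
- green_module: Green square circuit module, 46 x 46 x 14, on the front right part of the stage plate; bystander. Origin at the centre of its underside.
- loupe: Black eyeglass loupe standing on the bench, 40 mm across, 40 tall; bystander. Origin on its underside.
- solvent: White bottle with blue cap, 50 mm across, 110 tall; bystander. Origin on its underside.
- swab_jar: Amber jar with grey cap, 60 mm across, 70 tall; bystander. Origin on its underside.
- parts_tray: Black divided tray, 100 x 140 x 30 tall; bystander. Origin on its underside.
- brush: Small yellow-handled brush lying on the bench; bystander. Origin on its underside.
- gel_pack: Flat orange box, 60 x 60 x 18 tall; bystander. Origin on its underside.
Mind the look-alikes: they are no part of the job. What is shaped like the gold_module but green or turquoise is not meant.

How it is judged:
By the outcome, as a careful person would: the job done as asked, in the order asked, and still so for the second after the job is handed in, with the robot touching nothing.
It also fails if it takes over 64 s, if anything falls off the work surface, if the arm or the gripper's body presses on something with over 40 N, if the wrist force passes 120 N, or if a joint passes its speed limit or range.

## Working session

There is one attempt and no reset: what is moved stays moved. The work goes in short steps, each a Python script; the robot and the scene stay as the last script left them, time stands still between calls to the robot, and variables do not carry over. Pictures are saved under pics/ and viewed, on a budget of 10 in all, crops included, one or two more only if the job needs it, and the job is handed in when it is done.

```bash
mkdir -p pics; ls
python3 - <<'E'
from station import *
import cv2,numpy as np
for n in ["scene","side"]:
    im=get_image(n); cv2.imwrite(f"pics/{n}0.png",im[:,:,::-1])
    c=get_calibration(n); print(n,{k:np.round(v,3).tolist() for k,v in c.items()})
    for t in ["gold_module","clamp","stage","green_module"]:
        print(t,[(round(d["score"],2),np.round(d["extent"]).tolist()) for d in spot_in(t,n)][:3])
o=get_obs();print({k:np.round(v,2).tolist() for k,v in o.items()})
print(get_calibration("wrist"))
try: print(grasp_offset)
except Exception as e: print(e)
E
```

```text
pics
scene {'fx': 527.492, 'fy': 527.492, 'cx': 323.923, 'cy': 232.627, 'R': [[0.066, 0.998, -0.008], [0.815, -0.059, -0.577], [-0.576, 0.031, -0.817]], 't': [-14.658, -388.541, 1657.363]}
gold_module [(0.75, [385.0, 182.0, 31.0, 34.0]), (0.6, [346.0, 242.0, 37.0, 33.0]), (0.59, [221.0, 296.0, 44.0, 36.0])]
clamp [(0.59, [289.0, 286.0, 13.0, 22.0])]
stage [(0.79, [336.0, 260.0, 161.0, 108.0])]
green_module [(0.68, [277.0, 244.0, 23.0, 19.0]), (0.38, [287.0, 287.0, 14.0, 19.0])]
side {'fx': 603.1, 'fy': 603.1, 'cx': 316.926, 'cy': 242.354, 'R': [[0.96, -0.28, 0.009], [-0.191, -0.678, -0.71], [0.205, 0.68, -0.704]], 't': [-523.587, 120.885, 1399.979]}
gold_module [(0.76, [400.0, 321.0, 33.0, 37.0]), (0.67, [230.0, 219.0, 13.0, 10.0]), (0.62, [304.0, 237.0, 36.0, 33.0])]
clamp [(0.72, [373.0, 264.0, 24.0, 19.0])]
stage [(0.86, [326.0, 249.0, 147.0, 121.0]), (0.5, [304.0, 382.0, 92.0, 46.0])]
green_module [(0.83, [321.0, 288.0, 24.0, 20.0])]
{'t': 0.5, 'joint_pos': [-72.09, 12.43, 92.44, -0.0, 75.13, -6.43], 'qvel': [-0.03, -0.09, 0.05, -0.03, -0.05, -0.01], 'effort': [0.0, -39.64, -30.38, -0.0, 0.0, 0.0], 'tcp_pos': [257.58, -569.44, 231.29], 'ee_rot': [-180.0, 0.0, 24.34], 'wrist_force': [-0.12, 0.86, -0.36], 'moment': [-0.05, 0.01, 0.02], 'grip_width': 85.14}
{'fx': 333.2143133157966, 'fy': 333.2143133157966, 'cx': 320.5680714007653, 'cy': 239.32608031281276, 'mount': array([[ 4.48519725e-04, -9.58818723e-01, -2.84018407e-01,
         7.30925797e+01],
       [ 9.99999899e-01,  4.31739361e-04,  1.21681893e-04,
        -1.52682344e+00],
       [ 5.95104875e-06, -2.84018433e-01,  9.58818820e-01,
        -1.42500294e+02],
       [ 0.00000000e+00,  0.00000000e+00,  0.00000000e+00,
         1.00000000e+00]])}
18.700000000000003
```

Run:
```python
import cv2,numpy as np
a=cv2.imread("pics/scene0.png");b=cv2.imread("pics/side0.png")
cv2.imwrite("pics/s1.png",cv2.resize(a[140:340,200:460],(780,600),interpolation=cv2.INTER_CUBIC))
cv2.imwrite("pics/s2.png",cv2.resize(b[150:350,200:460],(780,600),interpolation=cv2.INTER_CUBIC))
```

```text
(no output)
```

View pics/s1.png

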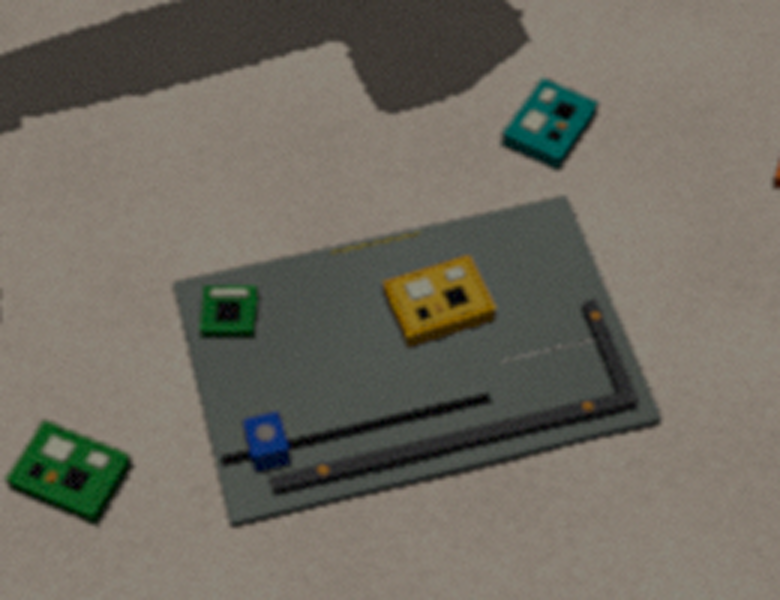

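View pics/s2.png

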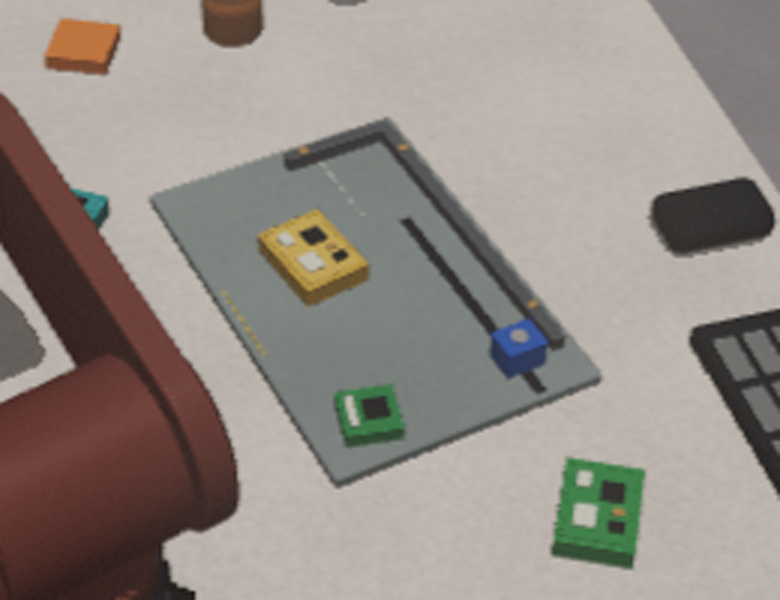

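```bash
cat > h.py <<'E'
import numpy as np,cv2
from scipy.optimize import least_squares
from scipy.spatial.transform import Rotation as Ro
from station import *
def camera(name,obs=None):
    c=get_calibration(name)
    if name!="wrist": return c["R"],np.array(c["t"]),c
    T=np.eye(4);T[:3,:3]=Ro.from_euler("xyz",obs["ee_rot"],degrees=True).as_matrix();T[:3,3]=obs["tcp_pos"]
    W=np.linalg.inv(T@np.array(c["mount"]));return W[:3,:3],W[:3,3],c
def proj(X,cam):
    R,t,c=cam;p=np.atleast_2d(X)@np.array(R).T+t
    return np.c_[c["fx"]*p[:,0]/p[:,2]+c["cx"],c["fy"]*p[:,1]/p[:,2]+c["cy"]]
def place(p,L):  # pose (x,y,yaw rad), local points -> world
    L=np.atleast_2d(np.array(L,float));c,s=np.cos(p[2]),np.sin(p[2])
    return np.c_[p[0]+c*L[:,0]-s*L[:,1],p[1]+s*L[:,0]+c*L[:,1],L[:,2]]
def fit(views,p0):  # views: [(cam, local pts, pixels)]
    f=lambda p:np.concatenate([(proj(place(p,L),c)-px).ravel() for c,L,px in views])
    r=least_squares(f,p0,loss="soft_l1",x_scale=[10,10,.1]);return r.x,np.abs(r.fun).round(1)
def box(a,b,z): return [(-a,-b,z),(-a,b,z),(a,b,z),(a,-b,z)]
E
python3 - <<'E'
from h import *
A=lambda l:np.array(l)/3+[200,140]
B=lambda l:np.array(l)/3+[200,150]
sc,sd=camera("scene"),camera("side")
st=box(120,180,12)
v=[(sc,st,A([(175,283),(567,197),(660,420),(233,524)])),(sd,st,B([(338,483),(152,198),(387,120),(600,378)]))]
for vv in (v[:1],v[1:],v): print(fit(vv,[550,0,0]))
S,_=fit(v,[550,0,0])
g=box(30,40,32)
v=[(sc,g,A([(384,283),(470,257),(494,310),(408,333)])),(sd,g,B([(308,293),(258,240),(320,209),(368,267)]))]
G,e=fit(v,[S[0],S[1],.2]);print(G,e)
d=np.array([[np.cos(S[2]),np.sin(S[2])],[-np.sin(S[2]),np.cos(S[2])]])
print("gold in stage",d@(G[:2]-S[:2]),G[2]-S[2])
c=place(S,[(0,0,0)])[0]
for h in (300,260,230):
  for yaw in (0,24,90,-90,180):
    for dx in (-130,-90,):
      a=np.radians(yaw);off=np.array([np.cos(a),np.sin(a)])*dx
      q=solve_ik([c[0]+off[0],c[1]+off[1],h],[180,0,yaw])
      print(h,yaw,dx,None if q is None else np.round(q).tolist())
E
```

```text
(array([5.59106825e+02, 1.07309682e+01, 1.94575655e-01]), array([0.7, 0.3, 0.4, 0.5, 1.6, 0. , 0.8, 0.4]))
(array([5.58230622e+02, 1.30583967e+00, 1.97972020e-01]), array([0.6, 0.9, 1.6, 0.2, 0.6, 0.9, 1.8, 0.3]))
(array([5.58995345e+02, 7.12208027e+00, 1.94366086e-01]), array([2.1, 0.2, 1. , 0.5, 0.1, 0. , 2.3, 0.5, 1.3, 1.2, 1.6, 1.9, 0.5,
       2.2, 1. , 1.9]))
[5.21681652e+02 3.46069914e+01 2.71388934e-01] [1.5 0.1 0.8 0.1 0.1 0.5 1.4 1.8 0.7 1.2 0.3 2.7 0.6 0.7 0.  1.4]
gold in stage [-31.30252555  34.17431675] 0.07702284814421637
300 0 -130 [-8.0, -16.0, 113.0, -0.0, 83.0, 82.0]
300 0 -90 [-8.0, -10.0, 108.0, -0.0, 82.0, 82.0]
300 24 -130 [-15.0, -14.0, 111.0, -0.0, 83.0, 51.0]
300 24 -90 [-12.0, -9.0, 107.0, -0.0, 82.0, 54.0]
300 90 -130 [-19.0, 3.0, 95.0, 0.0, 81.0, -19.0]
300 90 -90 [-16.0, 2.0, 96.0, 0.0, 81.0, -16.0]
300 -90 -130 None
300 -90 -90 None
300 180 -130 [-5.0, 18.0, 79.0, 0.0, 84.0, -95.0]
300 180 -90 [-6.0, 13.0, 85.0, 0.0, 83.0, -96.0]
260 0 -130 [-8.0, -14.0, 116.0, -0.0, 79.0, 82.0]
260 0 -90 [-8.0, -9.0, 111.0, -0.0, 78.0, 82.0]
260 24 -130 [-15.0, -12.0, 114.0, -0.0, 78.0, 51.0]
260 24 -90 [-12.0, -7.0, 110.0, -0.0, 78.0, 54.0]
260 90 -130 [-19.0, 5.0, 98.0, 0.0, 77.0, -19.0]
260 90 -90 [-16.0, 4.0, 99.0, 0.0, 77.0, -16.0]
260 -90 -130 None
260 -90 -90 None
260 180 -130 [-5.0, 19.0, 81.0, 0.0, 80.0, -95.0]
260 180 -90 [-6.0, 14.0, 87.0, 0.0, 79.0, -96.0]
230 0 -130 [-8.0, -13.0, 118.0, -0.0, 75.0, 82.0]
230 0 -90 [-8.0, -7.0, 113.0, -0.0, 74.0, 82.0]
230 24 -130 [-15.0, -11.0, 116.0, -0.0, 75.0, 51.0]
230 24 -90 [-12.0, -6.0, 112.0, -0.0, 74.0, 54.0]
230 90 -130 [-19.0, 6.0, 100.0, 0.0, 74.0, -19.0]
230 90 -90 [-16.0, 5.0, 101.0, 0.0, 74.0, -16.0]
230 -90 -130 None
230 -90 -90 None
230 180 -130 [-5.0, 20.0, 83.0, 0.0, 77.0, -95.0]
230 180 -90 [-6.0, 15.0, 89.0, 0.0, 76.0, -96.0]
```

Run:
```python
from h import *
S=[559,7,.1944]
p=place(S,[(40,0,190)])[0]
goto(p,[180,0,np.degrees(S[2])])
wait(.3)
o=get_obs();im=get_image("wrist");cv2.imwrite("pics/w1.png",im[:,:,::-1])
np.savez("w1.npz",**{k:o[k] for k in("tcp_pos","ee_rot")})
print(o["t"],o["tcp_pos"],o["ee_rot"])
cam=camera("wrist",o);print(proj(place(S,box(120,180,12)),cam).round())
for n in("stage","gold_module","clamp"):
  for d in regions_of(n,"wrist")[:2]:
    q=cv2.approxPolyDP(max(cv2.findContours(d["region"].astype(np.uint8),0,2)[0],key=cv2.contourArea),6,True)
    print(n,d["score"],np.round(d["extent"]),q[:,0].tolist())
```

```text
3.2083 [598.28579212  14.28244823 190.02249123] [ 1.79998338e+02 -9.82456976e-04  1.10986113e+01]
[[482. 357.]
 [161. 357.]
 [125. 132.]
 [518. 132.]]
stage 0.57 [318. 246. 388. 228.] [[124, 136], [157, 336], [201, 295], [221, 298], [218, 356], [424, 355], [417, 336], [423, 295], [475, 303], [482, 330], [510, 133]]
gold_module 0.94 [282. 290.  88.  70.] [[321, 256], [244, 263], [249, 321], [324, 316]]
gold_module 0.74 [600. 218.  81. 100.] [[607, 167], [561, 212], [624, 263], [639, 251], [639, 182], [624, 168]]
clamp 0.74 [468. 192.  48.  50.] [[449, 174], [445, 210], [486, 216], [492, 178]]
```

View pics/w1.png

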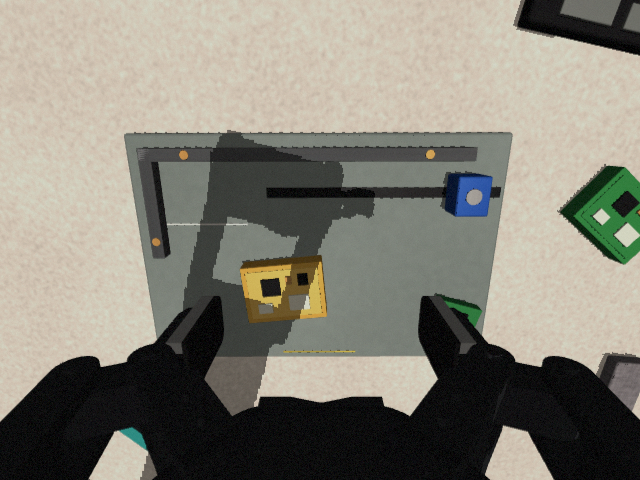

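Run:
```python
from h import *
o=dict(np.load("w1.npz"));cam=camera("wrist",o)
im=cv2.imread("pics/w1.png")
L=[(120,180,12),(120,-180,12),(-120,180,12),(107,-142,26),(95,-142,26)]
px=np.array([(125,133),(512,133),(157,356),(477,148),(477,161)])
S,e=fit([(cam,L,px)],[559,7,.194]);print("S",S,e)
G,e=fit([(cam,box(30,40,32),np.array([(327,317),(248,322),(241,269),(323,264)]))],[521,34,.27]);print("G",G,e)
d=np.array([[np.cos(S[2]),np.sin(S[2])],[-np.sin(S[2]),np.cos(S[2])]])
print("gold in stage",d@(G[:2]-S[:2]),G[2]-S[2])
def dr(P,pts,col,close=True): cv2.polylines(im,[(proj(place(P,pts),cam)*16).round().astype(np.int32)],close,col,1,cv2.LINE_AA,4)
dr(S,box(120,180,12),(0,0,255));dr(S,[(95,-142,26),(95,150,26),(3,150,26)],(0,255,255),False)
dr(G,box(30,40,32),(255,0,255));dr(G,box(30,40,12),(255,255,0))
for c in(0,.01,.02,.03): dr(S,[(83,-140+1e3*c,40),(47,-140+1e3*c,40)],(255,255,255),False)
cv2.imwrite("pics/w1o.png",cv2.resize(im[120:370,110:530],(800,476),interpolation=cv2.INTER_CUBIC))
```

```text
S [5.57966085e+02 1.08582813e+01 1.92769261e-01] [3.8 0.7 2.1 0.1 0.3 1.2 0.7 0.2 1.1 0.7]
G [5.19946875e+02 3.66649520e+01 2.57971111e-01] [0.1 1.6 0.3 1.  0.5 1.  0.3 1. ]
gold in stage [-32.37101836  32.61229465] 0.06520185004776602
```

View pics/w1o.png

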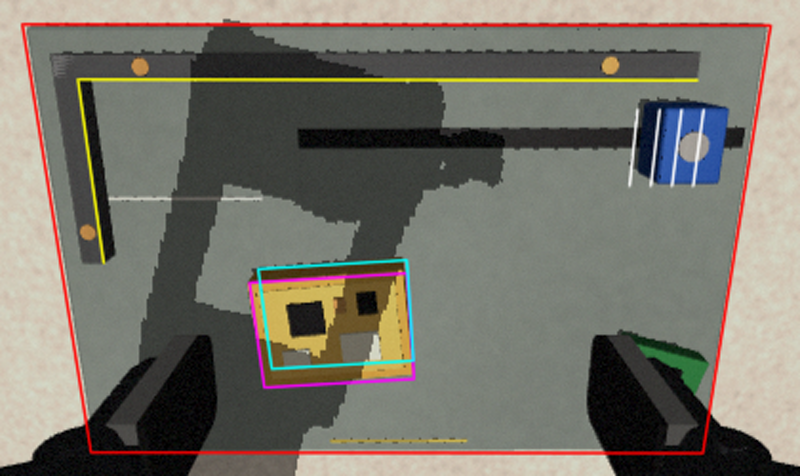

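```bash
cat >> h.py <<'E'
S=np.array([557.97,10.86,.19277]);YX=np.degrees(S[2])
def at(x,y,z): return place(S,[(x,y,z)])[0]
def sf(): # wrist force in stage axes
    f=get_obs()["wrist_force"];c,s=np.cos(S[2]),np.sin(S[2]);return np.array([c*f[0]+s*f[1],-s*f[0]+c*f[1],f[2]])
def loc():
    p=get_obs()["tcp_pos"]-np.r_[S[:2],0];c,s=np.cos(S[2]),np.sin(S[2]);return np.array([c*p[0]+s*p[1],-s*p[0]+c*p[1],p[2]]).round(1)
E
python3 - <<'E'
from h import *
grip(40)
R=[180,0,YX]
goto(at(-90,32.6,70),R); move_l(at(-90,32.6,17),speed=120); print(loc(),sf(),get_obs()["grip_width"])
move_l(at(-40,32.6,17),speed=60);print(loc(),sf())
move_l(at(16,32.6,17),speed=60);print(loc(),sf())
for x in np.arange(17,32,1.):
    move_l(at(x,32.6,17),speed=40);f=sf();print(x,loc(),f.round(1))
    if f[0]<-12: break
print(get_obs()["t"])
E
```

```text
[-88.5  32.1  17.7] [ 1.1157327  -0.47340688  0.65821801] 39.853642438291466
[-39.3  32.5  17.2] [ 0.13907671 -0.09095916  0.68633176]
[16.7 32.5 17.4] [ 0.17317053 -0.02803595  0.54684145]
17.0 [17.  32.5 17.2] [-0.6  0.2  0.4]
18.0 [17.1 32.6 16.9] [-4.8  0.6  3.1]
19.0 [18.9 32.7 16.7] [-2.8  0.  -0. ]
20.0 [20.3 32.7 16.8] [-2.   1.3 -0.2]
21.0 [21.3 32.6 16.9] [-1.   0.3 -2. ]
22.0 [22.2 32.6 17. ] [-1.6 -0.2 -0.6]
23.0 [23.2 32.6 17. ] [-1.8  0.1 -0.3]
24.0 [23.8 32.6 17. ] [-4.3 -0.5 -0.1]
25.0 [23.7 32.5 17. ] [-6.5 -0.8  4.9]
26.0 [23.7 32.6 16.9] [-9.  -0.5  6.2]
27.0 [23.7 32.6 16.8] [-10.8  -1.2   8.4]
28.0 [23.7 32.7 16.6] [-12.6  -1.1   8.4]
10.325
```

Run:
```python
from h import *
move_l(at(10,32.6,17),speed=100); move_l(at(10,32.6,70),speed=150)
grip(20)
R=[180,0,YX+90]
goto(at(62,-35,70),R); move_l(at(62,-35,18),speed=120); print(loc(),sf(),get_obs()["ee_rot"])
move_l(at(62,50,18),speed=60);print(loc(),sf())
for y in np.arange(51,68,1.):
    move_l(at(62,y,18),speed=40);f=sf();print(y,loc(),f.round(1))
    if f[1]<-12: break
move_l(at(62,50,18),speed=100); move_l(at(62,20,150),speed=200)
wait(.2);o=get_obs();im=get_image("wrist");cv2.imwrite("pics/w2.png",im[:,:,::-1])
np.savez("w2.npz",**{k:o[k] for k in("tcp_pos","ee_rot")})
cam=camera("wrist",o);im=im[:,:,::-1].copy()
cv2.imwrite("pics/w2a.png",im)
print(o["t"],proj(place(S,[(65,110,32),(95,150,12),(65,-140,40)]),cam))
```

```text
[ 61.9 -34.9  17.7] [ 0.44683856 -0.4705708   1.21627187] [-1.79972504e+02 -7.97304201e-03  1.01048851e+02]
[62.  50.3 17.7] [ 0.7224963  -2.12720073  1.86174515]
51.0 [61.8 51.1 17.7] [ 0.5 -2.6  0.8]
52.0 [61.7 52.2 17.7] [-0.4 -2.5  0.1]
53.0 [61.6 53.3 17.7] [ 0.5 -2.1 -0.1]
54.0 [61.6 54.4 17.7] [-0.5 -0.7 -1. ]
55.0 [61.7 55.3 17.8] [ 0.4 -0.4 -1.4]
56.0 [61.9 56.2 18. ] [-0.6 -1.  -0.6]
57.0 [62.1 57.  18. ] [ 0.1 -1.1 -1.6]
58.0 [62.3 57.1 18.1] [-0.4 -4.3 -1.5]
59.0 [62.3 57.1 18.2] [-0.8 -7.5 -1.4]
60.0 [62.3 57.2 18.2] [-0.6 -9.6 -1.3]
61.0 [62.3 57.2 18.3] [ -0.8 -12.3  -2.2]
19.1417 [[326.63040133 118.82052741]
 [366.38708746  64.18495297]
 [325.12941748 406.76489596]]
```

View pics/w2.png

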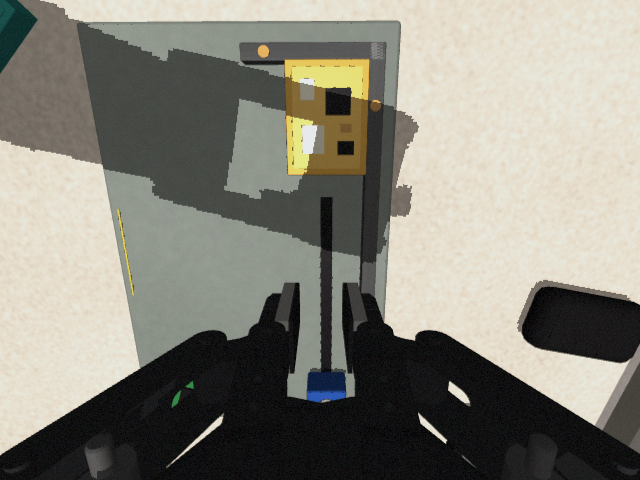

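Run:
```python
import cv2
im=cv2.imread("pics/w2.png")[30:190,230:400]
cv2.imwrite("pics/w2z.png",cv2.resize(im,None,fx=3.7,fy=3.7,interpolation=cv2.INTER_CUBIC))
```

```text
(no output)
```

View pics/w2z.png

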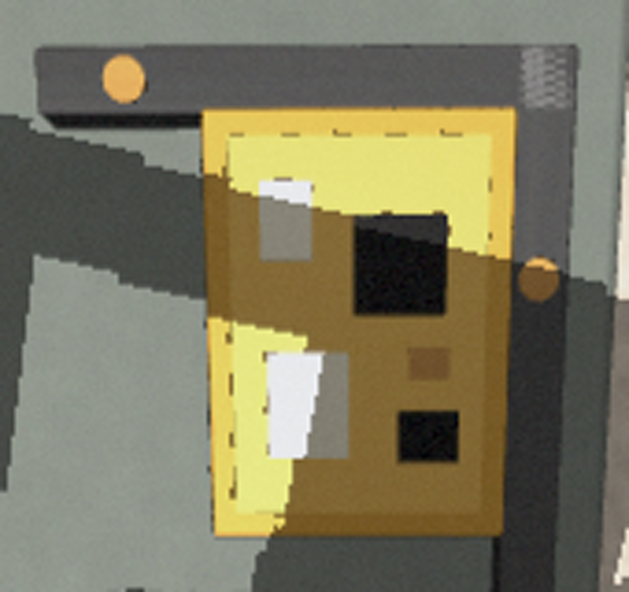

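Run:
```python
from h import *
goto(at(5,108,75),[180,0,YX]); move_l(at(5,108,18),speed=120); print(loc(),sf().round(1))
move_l(at(21,108,18),speed=50)
for x in np.arange(22,30,1.):
    move_l(at(x,108,18),speed=40);f=sf();print(x,loc(),f.round(1))
    if f[0]<-9: break
move_l(at(8,108,18),speed=80); move_l(at(8,108,80),speed=150)
grip(0)
goto(at(64.5,-198,80),[180,0,YX+90]); move_l(at(64.5,-198,21),speed=120); print(loc(),sf().round(1),get_obs()["t"])
move_l(at(64.5,-150,21),speed=60); print(loc(),sf().round(1))
move_l(at(64.5,18,21),speed=60); print(loc(),sf().round(1))
for y in np.arange(19,36,1.):
    move_l(at(64.5,y,21),speed=40);f=sf();print(y,loc(),f.round(1))
    if f[1]<-9: break
print(get_obs()["t"])
```

```text
[  5.3 107.9  18.1] [ 0.5 -0.   0.4]
22.0 [ 22. 108.  18.] [ 0.5 -1.   0.1]
23.0 [ 23. 108.  18.] [0.2 1.  0. ]
24.0 [ 23.5 108.   17.9] [-1.4  0.2  0.9]
25.0 [ 23.5 108.1  17.7] [-5.6 -0.7  4.9]
26.0 [ 23.5 108.1  17.5] [-6.2 -0.9  5.4]
27.0 [ 23.5 108.2  17.4] [-9.2 -0.4  6.7]
[  64.6 -197.9   20.9] [ 0.3  0.3 -0.5] 26.9667
[  64.4 -149.5   20.8] [-0.1 -0.5  0.2]
[64.7 18.  21.1] [-2.  -1.4  0.5]
19.0 [64.7 19.  21.1] [-1.3 -1.7  1.1]
20.0 [64.7 20.1 21.1] [-1.6 -1.6  0.4]
21.0 [64.7 21.1 21.1] [-0.4 -1.5  0.4]
22.0 [64.7 22.1 21.1] [-0.4 -2.7  0.7]
23.0 [64.7 23.1 21.1] [-0.7 -1.7  1.9]
24.0 [64.7 24.1 21.1] [-0.7 -1.8  0.6]
25.0 [64.7 25.1 21.1] [-0.3 -1.9  0.8]
26.0 [64.7 26.1 21.1] [ 0.  -2.3  0.3]
27.0 [64.7 27.  21.1] [ 0.1 -1.5  1.5]
28.0 [64.7 27.1 21.1] [ 0.1 -5.4  1.9]
29.0 [64.6 27.1 21.1] [-0.3 -6.9  0.8]
30.0 [64.7 27.1 21.2] [ 0.2 -9.8  0.4]
33.8667
```

Contact came at y = 27.1, as predicted. I'll back off and check.

Run:
```python
from h import *
move_l(at(64.5,8,21),speed=80); move_l(at(64.5,-10,170),speed=200)
goto(at(64.5,-80,200),[180,0,YX+90]); wait(.3)
o=get_obs();im=get_image("wrist");print(o["t"],sf().round(1))
s=get_image("scene")
a=cv2.resize(im[20:220,220:420],(590,590),interpolation=cv2.INTER_CUBIC)
b=cv2.resize(s[190:300,280:430],(0,0),fx=1.4,fy=1.4)
c=np.zeros((590,800,3),np.uint8);c[:,:590]=a;c[:b.shape[0],590:800]=b[:,:210]
cv2.imwrite("pics/f.png",c[:,:,::-1]);cv2.imwrite("pics/w3.png",im[:,:,::-1])
```

```text
35.8917 [ 0.7 -0.5  1. ]
```

View pics/f.png

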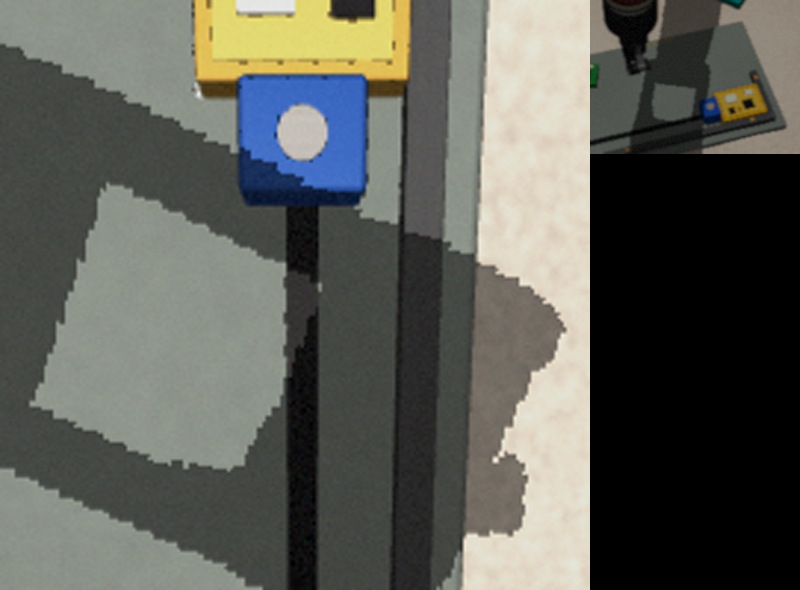

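Run:
```python
from h import *
goto(at(64.5,30,200),[180,0,YX+90]); wait(.3)
im=get_image("wrist");print(get_obs()["t"])
cv2.imwrite("pics/g.png",cv2.resize(im[20:220,240:420],(540,600),interpolation=cv2.INTER_CUBIC)[:,:,::-1])
```

```text
36.8583
```

View pics/g.png

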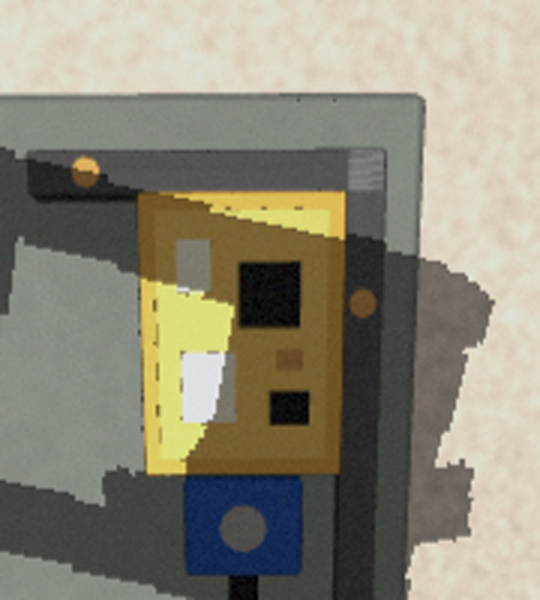

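The picture shows the module square in the corner: its top edge (row ~193) lies on the end stop, its right edge (column ~343) on the rail. The clamp touches its side at row ~475, and the hand is clear.

```bash
python3 -c "
from station import *
print(sign_off())"
```

```text
the job is handed in; nothing more can be done
None
```

The gold module is seated in the corner and the clamp block rests against its side. I handed the job in at about 37 s, with the hand about 190 mm above the plate and touching nothing.

- **Pushing the module:** I pushed it along stage +x onto the back rail, then along +y to the end stop. A last light nudge against the rail confirmed it was seated. Each push ended in a hard stop, at about 9–13 N.
- **Clamp:** I only started it after that nudge. It slid at about 2 N and met the module at finger y = 27.1 mm.
- **Last pictures:** The module looks square, with no visible gap to either bar, and the clamp is flat on its side.
- **Disagreement:** The stops along y came about 2 mm earlier than my vision fit predicted, both for the module and for the clamp. The side camera's fit of the stage was also about 9 mm off the other two in y. The module's early stop fits a small offset in my stage estimate rather than a gap. The clamp then stopped where that offset predicted.
- **Not checked:** I did not re-measure the other objects after the moves, though none of the pushes went near them.

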